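# Slide the cake tins off the block into a nested set

### The job

Put the three round baking tins away as one nested set: first bring the medium tin off the chopping block into the large tin standing beside it, then the small tin into the medium one, each pressed level and fully home on the floor of the tin around it. Do not pick a tin up: slide it across the block and tip it in over the edge, and ease it home gently, because the thin metal dents. Leave the large tin upright on the table roughly where it stands, and leave the scraper and the spoon rest alone.

Things in the scene. Friction and masses are not known exactly. Their poses are not given: they have to be found in the camera images.
- block: fixed thick wooden chopping block, 340 long (its x) x 170 wide (its y) x 63 high (mm); origin at the centre of its underside. The medium and small tins stand on its top, side by side along its x, in either order.
- large_tin: large round aluminium baking tin standing open side up on the table beside one of the long sides of the block (either side), with a gap of 6 to 20 mm between its rim and the block. 162 mm outer diameter at the rim, 157 at the foot, 60 high, wall and floor 4 thick (inside 154 wide at the rim). About 0.55 kg, loose. Origin at the centre of its underside, z up along its axis.
- medium_tin: medium round tin of the same shape, open side up on the block: 146 mm outer diameter at the rim, 141 at the foot, 55 high, wall and floor 4 thick (inside 138 wide at the rim), about 0.25 kg. Origin at the centre of its underside, z up along its axis. Home in the large tin, its origin is 4 mm above the large tin's. A tin that went in askew stays cocked until its high side is pressed down.
- small_tin: small round tin of the same shape, open side up on the block: 130 mm outer diameter at the rim, 125 at the foot, 50 high, wall and floor 4 thick (inside 122 wide at the rim), about 0.2 kg. Origin at the centre of its underside, z up along its axis. Fully home in the medium tin its origin lies 4 mm above the medium tin's origin.
- scraper: red plastic dough scraper lying on the table near the large tin, 75 x 120 mm, 14 high; origin at the centre of its underside. To be left alone.
- spoon_rest: white ceramic spoon rest, a dish 86 mm wide with a short stub on one side, 15 high, on the table near the large tin; origin at the centre of its underside. To be left alone.
There are look-alikes about, which are no part of the job. Leave any blue look-alike of the small_tin alone.

How it is judged:
By the outcome, as a careful person would: the job done as asked, in the order asked, and still so for the second after the job is handed in, with the robot touching nothing.
It also fails if it takes over 72 s, if anything falls off the work surface, if the arm or the gripper's body presses on something with over 40 N, if the wrist force passes 120 N, or if a joint passes its speed limit or range.

### The arm

A 7-joint arm with a two-finger parallel gripper is mounted at the origin on the work surface. World frame = base frame: x ahead of the robot, y to its left, z up, the work surface at z = 0. Lengths are in m, angles in rad, forces in N, time in s.
With the tool pointing down it reaches from about 0.4 to 0.9 m from the base axis. Payload 5.5 kg.
Tool frame: the origin (TCP) lies at the very end of the fingers, on their centre line; the grasp point (between the pads) lies 19 mm behind it (hold_point_z is the distance from the TCP to the grasp point, in m); z points along the fingers, y is the line along which they close (so a half turn about z gives the same grasp; the last joint's range is limited). The gripper opens to 92 mm and grips with 3 to 60 N. Pads are 19 mm wide; open, the fingers measure 130 mm over their backs; the gripper's body (75 mm by 190 mm) begins 47 mm behind the grasp point.
Start: joints at [-1.068, 0.501, -0.427, 1.55, 0.221, 1.138, -0.21], TCP at [0.154, 0.631, 0.227] pointing down, gripper open.
Joint ranges: [-2.88, 2.88], [-0.31, 2.03], [-1.54, 1.56], [0.2, 2.42], [-1.41, 4.55], [0.19, 2.02], [-2.57, 2.57]. Speed limits (rad/s): [2.57, 2.57, 3.14, 3.14, 3.14, 3.14, 3.14].

### API

Orientations are given as a 3x3 rotation matrix whose columns are the frame's x, y, z axes.
In Python, from cell import * gives the robot as it stands. Calls block until the motion is done:
- reach(position, orientation): joint-space move of the TCP to a pose.
- move_straight(position, max_speed=0.15, rotation=None, f_stop=None): straight line of the TCP; rotation=None keeps the orientation; max_speed is the mean speed in m/s. With f_stop (N) it stops when the force on the tool has changed by that much, and returns True; else False.
- goto_joints(angles): joint-space move.
- gripper_to(opening, effort=None): opening from 0.0 (shut) to 1.0 (fully open); effort is the grip in N (None keeps the last); returns when the fingers have stopped.
- pause(seconds).
- solve_ik(position, orientation): joint angles nearest the present ones, or None.
- read_state(): the state.
- snapshot(name): name is "side" or "top"; returns the picture (384x512x3 uint8, red, green, blue); there is no depth.
- camera_model(name): a dict with "camera_matrix" (3x3 intrinsics, pixels), "R" (3x3) and "t" (3): a world point X has camera coordinates R X + t. Camera axes: x right, y down, z forward; pixel columns grow to the right and rows downward; lengths in m; the calibration is good to about 2 mm. A picture is of the moment at which its call begins. camera_model takes no time and is no camera call.
A pose or a line that the arm cannot do raises PlanningError and nothing moves.
- sign_off(): hands the job in; it is judged then, once.
Trained networks look in the newest picture that a camera, given by its name, has taken for a name from the list of things; names that differ only in an ending like _2 or _b are one class to them, and where a whole thing is asked for, a point or a joint stands for the part that bears it (a point fixed in the world has none). Each returns a list of dicts, best first, with "p" (0 to 1); they miss things now and then, are a little off and sometimes report something else, mostly with a low value. They report only what shows in the picture. A call takes as long as a camera call. They do not tell look-alikes from the thing itself.
- masks_of(camera, thing): "pixels" (384x512 bool, what is visible of it) and "at" ([row, column] in pixels, amid what is visible of it).
The state is a dict: "clock": time; "q": joint angles; "qvel": joint speeds; "joint_efforts": joint torques, N m; "ee_pos": TCP position; "orientation": TCP orientation; "wrist_force": force on the tool from outside, world axes, zero at the start; "wrist_torque": the same for the moment, N m; "width": opening from 0.0 (shut) to 1.0 (fully open); "grasp_force": force on a finger pad.
Only numpy, scipy, OpenCV 4.12 (cv2) and the standard library are available. Lean on these libraries where they do the work, as an engineer would, in place of code of your own. Each camera call takes 0.05 s, during which the arm holds its last target. There are 200 camera calls.

## Working session

There is one attempt and no reset: what is moved stays moved. The work goes in short steps, each a Python script; the robot and the scene stay as the last script left them, time stands still between calls to the robot, and variables do not carry over. Pictures are saved under pics/ and viewed, at most 12 in all, crops included, and the job is handed in when it is done.

```bash
ls; mkdir -p pics
python3 - <<'E'
from cell import *
import cv2, numpy as np
a=snapshot("top"); b=snapshot("side")
cv2.imwrite("pics/a.png",cv2.cvtColor(np.vstack([a]),cv2.COLOR_RGB2BGR))
cv2.imwrite("pics/b.png",cv2.cvtColor(b,cv2.COLOR_RGB2BGR))
for c in("top","side"):
    m=camera_model(c);R=np.array(m["R"]);print(c,m["camera_matrix"],R,-R.T@np.array(m["t"]))
    for t in("block","large_tin","medium_tin","small_tin","scraper","spoon_rest"):
        print(t,[(round(d["p"],2),[int(v) for v in d["at"]],int(d["pixels"].sum())) for d in masks_of(c,t)])
print(read_state())
E
```

```text
pics
top [[360.83404381   0.         256.4572577 ]
 [  0.         360.83404381 191.42265869]
 [  0.           0.           1.        ]] [[ 0.02936998 -0.99878781  0.0395008 ]
 [-0.98841403 -0.03490681 -0.14771333]
 [ 0.14891313 -0.03470481 -0.98824109]] [0.41779251 0.00922743 1.01307838]
block [(0.72, [194, 267], 3329)]
large_tin [(0.59, [195, 212], 2860)]
medium_tin [(0.79, [229, 283], 2672)]
small_tin [(0.96, [162, 278], 2073), (0.72, [271, 147], 2122), (0.62, [161, 342], 1848)]
scraper [(0.7, [145, 207], 1145)]
spoon_rest [(0.77, [256, 207], 922)]
side [[427.68708834   0.         257.15669567]
 [  0.         427.68708834 189.76113694]
 [  0.           0.           1.        ]] [[ 0.9718826  -0.23512338  0.01269702]
 [-0.16652216 -0.72444215 -0.66891998]
 [ 0.16647698  0.64799736 -0.74322597]] [ 0.39063541 -0.67092282  0.82065033]
block [(0.56, [241, 258], 5204)]
large_tin [(0.93, [166, 244], 2458)]
medium_tin [(0.76, [213, 222], 3713)]
small_tin [(0.89, [199, 290], 2736), (0.87, [284, 330], 3424), (0.58, [141, 161], 1725)]
scraper [(0.71, [158, 293], 689)]
spoon_rest [(0.69, [185,
[... 162 characters left out ...]
2424e-04, -1.58683580e-03, -1.07281852e-03, -2.46091908e-05,
        9.08619125e-04, -6.88170568e-04,  8.86022083e-04]), 'joint_efforts': array([ 1.91786698e-03, -5.66272187e+01, -5.80743939e+00, -2.79445446e+01,
       -6.64385897e-02,  2.08486605e-02,  1.89776455e-05]), 'ee_pos': array([0.15434613, 0.63142688, 0.22675474]), 'orientation': array([[-9.71392933e-01,  2.37477935e-01, -1.68435493e-05],
       [ 2.37477933e-01,  9.71392930e-01,  8.19775413e-05],
       [ 3.58295619e-05,  7.56324330e-05, -9.99999996e-01]]), 'wrist_force': array([ 0.31934005, -0.06201425, -0.14799576]), 'wrist_torque': array([ 0.0021161 , -0.02620358,  0.03050726]), 'grasp_force': 0.0, 'width': 0.9997134337153992}
```

View pics/a.png

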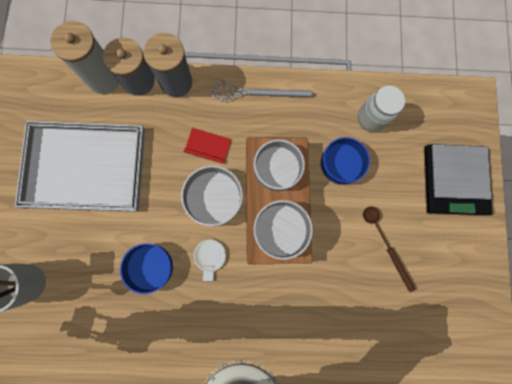

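View pics/b.png

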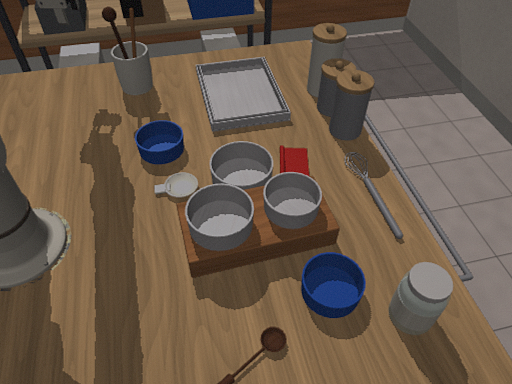

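The top view shows the block at (200,278), with the medium tin on its near end at (229,283) and the small tin on its far end at (162,278). The large tin is at (195,212), on the block's +y side, and the blue look-alikes are at (268,147) and (161,345). The side view agrees. Next I'll fit the poses in both views.

```bash
cat > h.py <<'E'
from cell import *
import cv2, numpy as np
from scipy.optimize import minimize
DIM=dict(large_tin=(.081,.0785,.060),medium_tin=(.073,.0705,.055),small_tin=(.065,.0625,.050))
CAM={c:camera_model(c) for c in("top","side")}
def proj(c,X):
    m=CAM[c]; Y=X@np.array(m["R"]).T+np.array(m["t"]); u=Y@np.array(m["camera_matrix"]).T
    return u[:,:2]/u[:,2:]
def sil(c,P):
    im=np.zeros((384*4,512*4),np.uint8)
    cv2.fillConvexPoly(im,np.int32(np.round(cv2.convexHull(np.float32(proj(c,P)*4+1.5)))),255)
    return cv2.resize(im,(512,384),interpolation=cv2.INTER_AREA)/255.
A=np.linspace(0,2*np.pi,60)
def tinpts(n,p,ax=(0,0)):
    R,r,H=DIM[n]; z=np.array([ax[0],ax[1],1.]);z/=np.linalg.norm(z)
    x=np.cross([0,1,0],z);x/=np.linalg.norm(x);y=np.cross(z,x)
    C=np.outer(np.cos(A),x)+np.outer(np.sin(A),y)
    return np.vstack([p+R*C+H*z,p+r*C])
def boxpts(p):
    s=np.array([[i,j] for i in(-.17,.17) for j in(-.085,.085)]);c,n=np.cos(p[2]),np.sin(p[2])
    q=s@np.array([[c,n],[-n,c]])+p[:2]
    return np.vstack([np.c_[q,0*q[:,0]],np.c_[q,0*q[:,0]+p[3]]])
def fit(f,masks,x0,ig,step):
    def cost(p):
        e=0
        for c in masks:
            S=f(p);s=sil(c,S);k=~ig[c];e+=np.abs(s-masks[c])[k].sum()/masks[c].sum()
        return e
    n=len(x0);sx=np.vstack([x0]+[np.array(x0)+np.eye(n)[i]*step[i] for i in range(n)])
    r=minimize(cost,x0,method="Nelder-Mead",options=dict(initial_simplex=sx,xatol=1e-4,fatol=1e-4,maxiter=400))
    return r.x,r.fun
def ray(c,at,z):
    m=CAM[c];R=np.array(m["R"]);o=-R.T@np.array(m["t"])
    d=R.T@np.linalg.solve(np.array(m["camera_matrix"]),[at[1],at[0],1]);return o+d*(z-o[2])/d[2]
def save(n,name,crop=None,k=1):
    a=cv2.cvtColor(snapshot(n),cv2.COLOR_RGB2BGR)
    if crop: a=a[crop[0]:crop[1],crop[2]:crop[3]]
    cv2.imwrite(name,cv2.resize(a,None,fx=k,fy=k,interpolation=cv2.INTER_CUBIC))
E
python3 - <<'E'
from h import *
M={}
for c in("top","side"):
    snapshot(c)
    for t in("block","large_tin","medium_tin","small_tin","scraper","spoon_rest"):
        M[c,t]=max(masks_of(c,t),key=lambda d:d["p"])
K=np.ones((3,3),np.uint8)
res={}
for t in DIM:
    z=0 if t=="large_tin" else .063
    o=[k for k in("medium_tin","small_tin","block") if k!=t] if t=="large_tin" else []
    g0=ray("top",M["top",t]["at"],z+.03)[:2]
    m={c:M[c,t]["pixels"] for c in("top","side")}
    ig={c:np.any([np.zeros((384,512),bool)]+[M[c,k]["pixels"] for k in o],axis=0) for c in m}
    for sel in(("top","side"),("top",),("side",)):
        x,e=fit(lambda p:tinpts(t,p),{c:m[c] for c in sel},[*g0,z],ig,[.01,.01,.01]) if len(sel)==2 else fit(lambda p:tinpts(t,np.r_[p,z]),{c:m[c] for c in sel},g0,ig,[.01,.01])
        print(t,sel,x.round(4),round(e,3))
m={c:M[c,"block"]["pixels"] for c in("top","side")}
ig={c:np.any([M[c,k]["pixels"] for k in DIM],axis=0) for c in m}
g=ray("top",[201,278],.063)
x,e=fit(boxpts,m,[g[0],g[1],0,.063],ig,[.01,.01,.1,.01]);print("block",x.round(4),e)
for t in("scraper","spoon_rest"): print(t,[ray(c,M[c,t]["at"],.012).round(3) for c in("top","side")])
E
```

```text
large_tin ('top', 'side') [ 0.5461  0.0957 -0.0014] 0.105
large_tin ('top',) [0.5477 0.0956] 0.031
large_tin ('side',) [0.5424 0.0944] 0.054
medium_tin ('top', 'side') [ 0.4589 -0.0901  0.0634] 0.061
medium_tin ('top',) [ 0.4602 -0.0902] 0.024
medium_tin ('side',) [ 0.4574 -0.0896] 0.019
small_tin ('top', 'side') [ 0.3506  0.2633 -0.0179] 1.543
small_tin ('top',) [0.3571 0.2398] 0.163
small_tin ('side',) [0.4993 1.1911] 1.0
block [ 0.5423 -0.082   0.0407  0.0553] 1.1352194860227027
scraper [array([0.692, 0.119, 0.012]), array([0.686, 0.115, 0.012])]
spoon_rest [array([0.393, 0.094, 0.012]), array([0.382, 0.094, 0.012])]
```

Run:
```python
from h import *
M={}
near=dict(top=(162,278),side=(199,290))
for c in("top","side"):
    snapshot(c)
    for t in("block","large_tin","medium_tin","small_tin"):
        L=masks_of(c,t)
        M[c,t]=(max(L,key=lambda d:d["p"]) if t!="small_tin" else min(L,key=lambda d:np.hypot(*(np.array(d["at"])-near[c]))))["pixels"]
x,e=fit(lambda p:tinpts("small_tin",p),{c:M[c,"small_tin"] for c in near},[.62,-.08,.063],{c:np.zeros((384,512),bool) for c in near},[.01]*3);print("small",x.round(4),e)
K=np.ones((5,5),np.uint8)
ig={c:np.any([cv2.dilate(M[c,k].astype(np.uint8),K)>0 for k in DIM],axis=0) for c in near}
mb={c:M[c,"block"] for c in near}
for sel in(("top","side"),("top",),("side",)):
    x,e=fit(lambda p:boxpts([*p,.063]),{c:mb[c] for c in sel},[.545,-.085,.03],ig,[.01,.01,.05]);print("block",sel,x.round(4),e)
v=np.zeros((384,1024,3),np.uint8)
for i,c in enumerate(near):
    v[:,i*512:(i+1)*512]=cv2.cvtColor(snapshot(c),cv2.COLOR_RGB2BGR)
    v[:,i*512:(i+1)*512][mb[c]]=(0,255,0)
    s=(sil(c,boxpts([*x,.063]))>.5).astype(np.uint8);k,_=cv2.findContours(s,0,1)
    cv2.drawContours(v[:,i*512:(i+1)*512],k,-1,(0,0,255),1) if i==0 else None
    if i: w=np.ascontiguousarray(v[:,512:]);cv2.drawContours(w,k,-1,(0,0,255),1);v[:,512:]=w
cv2.imwrite("pics/c.png",v[80:330,150:950])
```

```text
small [ 0.6267 -0.0769  0.0607] 0.06821756458004428
block ('top', 'side') [ 0.5524 -0.0016  0.3463] 2.9116971828942604
block ('top',) [ 0.5431 -0.0825  0.0438] 0.06422505307855626
block ('side',) [0.5583 0.0077 0.311 ] 1.7440285204991086
```

View pics/c.png

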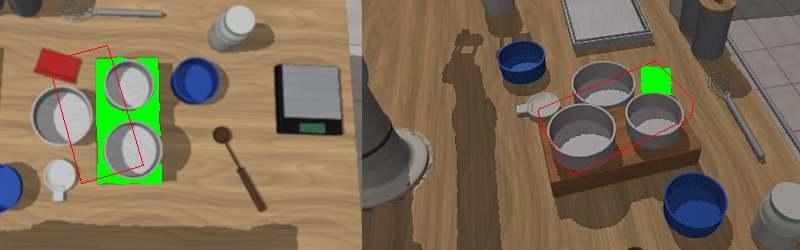

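```bash
cat >> h.py <<'E'
B=np.array([.543,-.0825]);PSI=.042;U=np.array([np.cos(PSI),np.sin(PSI)]);N=np.array([-U[1],U[0]])
def W(u,n): return B+u*U+n*N
def toB(p): d=np.array(p[:2])-B; return np.array([d@U,d@N])
def ori(d,tilt=0.):
    "tool z down, leaning so that the body stays behind motion direction d; tool y across d"
    d=np.r_[np.array(d)/np.linalg.norm(d),0];z=np.array([0,0,-1.])*np.cos(tilt)+d*np.sin(tilt)
    q=read_state()["q"];best=None
    for s in(1,-1):
        y=s*np.array([-d[1],d[0],0]);yield_=np.c_[np.cross(y,z),y,z]
        yield yield_
def pick(pos,d,tilt=0.):
    q=read_state()["q"];L=[]
    for R in ori(d,tilt):
        j=solve_ik(pos,R)
        if j is not None: L.append((np.abs(np.array(j)-q).max(),R))
    return min(L,key=lambda a:a[0])[1]
def st(tag=""):
    s=read_state();print(tag,round(s["clock"],2),s["ee_pos"].round(4),toB(s["ee_pos"]).round(4),s["wrist_force"].round(1))
def find(t,near,z,cams=("top","side"),r=40):
    "fit tin t upright near world xy (free z if both cams)"
    m={}
    for c in cams:
        snapshot(c);uv=proj(c,np.array([[*near,z+.03]]))[0][::-1]
        L=[d for d in masks_of(c,t) if np.hypot(*(np.array(d["at"])-uv))<r]
        if L: m[c]=min(L,key=lambda d:np.hypot(*(np.array(d["at"])-uv)))["pixels"]
    x,e=fit(lambda p:tinpts(t,p),m,[*near,z],{c:np.zeros((384,512),bool) for c in m},[.01]*3)
    print(t,list(m),x.round(4),"block frame",toB(x).round(4),round(e/max(len(m),1),3));return x
def drag(c0,c1,off,z,v=.06):
    c0,c1=np.array(c0),np.array(c1);d=(c1-c0)/np.linalg.norm(c1-c0)
    p=np.r_[W(*(c0+d*.02)),.2];R=pick(p,d[0]*U+d[1]*N)
    reach(p,R);move_straight([p[0],p[1],z],.12,f_stop=8);st("down")
    move_straight([*W(*(c1+d*off)),z],v,f_stop=15);st("dragged")
    q=W(*(c1+d*(off-.008)));move_straight([*q,z],.06);move_straight([*q,.2],.15);st("up")
E
python3 - <<'E'
from h import *
gripper_to(0,10);st()
drag((.0839,.0021),(.14,-.02),.0467,.079)
drag((-.0843,-.004),(.0105,.052),.0548,.079)
find("small_tin",W(.14,-.02),.063);find("medium_tin",W(.0105,.052),.063)
find("large_tin",[.546,.0955],0,("top",))
st();save("side","pics/d.png",(80,330,120,400),2)
E
```

```text
3.43 [0.1543 0.6314 0.2267] [-0.3583  0.7296] [ 0.1 -1.   0.1]
down 7.63 [ 0.6464 -0.0837  0.0799] [ 0.1033 -0.0056] [-0.2  0.4  0.1]
dragged 9.23 [ 0.7278 -0.1119  0.079 ] [ 0.1834 -0.0371] [-0.7 -0.6 -0.5]
up 10.47 [ 0.7196 -0.1089  0.1988] [ 0.1753 -0.0338] [ 0.5  0.1 -0.2]
down 12.61 [ 0.4764 -0.0793  0.0795] [-0.0664  0.006 ] [-0.9  0.4 -0. ]
dragged 15.18 [ 5.972e-01 -3.000e-04  7.900e-02] [0.0576 0.0798] [-0.8 -0.1 -1.9]
up 16.42 [ 0.5899 -0.0044  0.1991] [0.0501 0.076 ] [-0.8 -1.1 -0.2]
small_tin ['top'] [ 1.1623 -0.3816 -1.4079] block frame [ 0.6062 -0.3248] 0.641
medium_tin ['top', 'side'] [ 0.9091 -0.3847 -2.7639] block frame [ 0.3531 -0.3174] 0.837
large_tin ['top'] [ 112.8835   30.1742 -349.2034] block frame [113.5118  25.5131] 1.0
 16.92 [ 0.5905 -0.0047  0.1998] [0.0507 0.0758] [ 1.2  0.7 -0.4]
```

View pics/d.png

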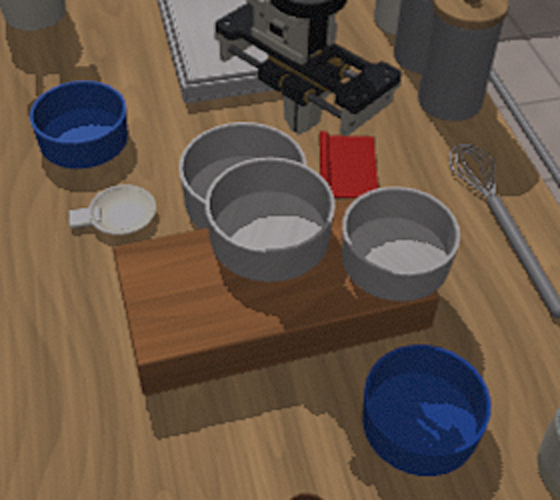

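The side view shows the small tin at crop (400,240), moved toward the block's far end. The medium tin at (270,220) is level on the block in front of the large tin, and nothing else has moved. The arm was blocking the top view, so I'll pre-position it for the push and re-measure.

```bash
cat >> h.py <<'E'
def find2(t,near,z,cams=("top","side"),r=25):
    for c in cams:
        snapshot(c);uv=proj(c,np.array([[*near,z+.03]]))[0][::-1]
        L=[d for d in masks_of(c,t) if np.hypot(*(np.array(d["at"])-uv))<r]
        if not L: print(t,c,"none");continue
        m=min(L,key=lambda d:np.hypot(*(np.array(d["at"])-uv)))["pixels"]
        x,e=fit(lambda p:tinpts(t,np.r_[p,z]),{c:m},[*near],{c:np.zeros((384,512),bool)},[.01]*2)
        print(t,c,x.round(4),"bf",toB(x).round(4),round(e,3))
E
python3 - <<'E'
from h import *
p=np.r_[W(.0105,-.13),.2];R=pick(p,N,np.radians(30))
reach(p,R);gripper_to(1,20);st()
p1=np.r_[W(.0105,.15),.09];print([None if j is None else j.round(2) for j in(solve_ik(p,R),solve_ik(p1,R))])
find2("medium_tin",W(.0105,.052),.063);find2("small_tin",W(.14,-.02),.063)
find2("large_tin",[.546,.0955],0,("top",))
save("top","pics/e.png",(100,300,130,400),2)
E
```

```text
19.52 [ 0.5589 -0.212   0.2   ] [ 0.0105 -0.13  ] [1.1 0.4 0.6]
[array([ 0.  ,  0.79,  0.9 ,  1.54, -0.89,  1.61, -2.01]), array([-0.45,  0.73,  0.81,  1.92, -1.1 ,  1.23, -2.13])]
medium_tin top [ 0.5527 -0.0291] bf [0.0119 0.0529] 0.024
medium_tin side none
small_tin top [ 0.6863 -0.096 ] bf [ 0.1426 -0.0195] 0.029
small_tin side none
large_tin top [0.5473 0.0953] bf [0.0118 0.1774] 0.139
```

View pics/e.png

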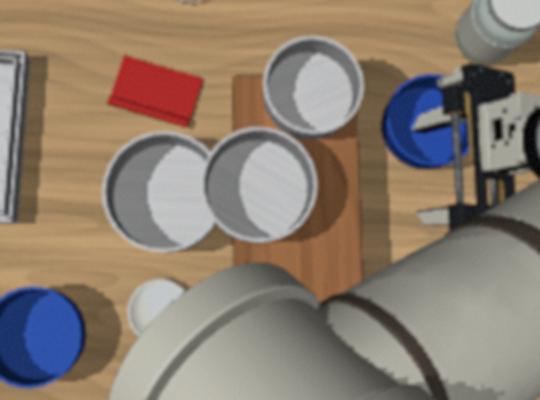

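The top crop shows the medium tin at (260,185) square in front of the large tin at (165,190), both at u≈12 mm. The small tin is clear at (313,87), and the open gripper is at right, (480,140). Next I'll push with both fingers cradling the tin.

Run:
```python
from h import *
gripper_to(.8,20)
u=.0118
move_straight([*W(u,-.07),.088],.15,f_stop=10);st("pre")
print(move_straight([*W(u,.01),.088],.07,f_stop=15));st("a")
print(move_straight([*W(u,.045),.088],.035,f_stop=12));st("b")
save("side","pics/f.png",(80,330,120,400),2)
```

```text
pre 21.62 [ 0.5581 -0.153   0.0888] [ 0.0122 -0.0711] [-0.   0.4 -0.8]
False
a 22.92 [ 0.5544 -0.0722  0.088 ] [0.0118 0.0098] [1.  0.7 0. ]
False
b 24.07 [ 0.5529 -0.0371  0.088 ] [0.0118 0.0449] [ 0.8  0.  -1. ]
```

View pics/f.png

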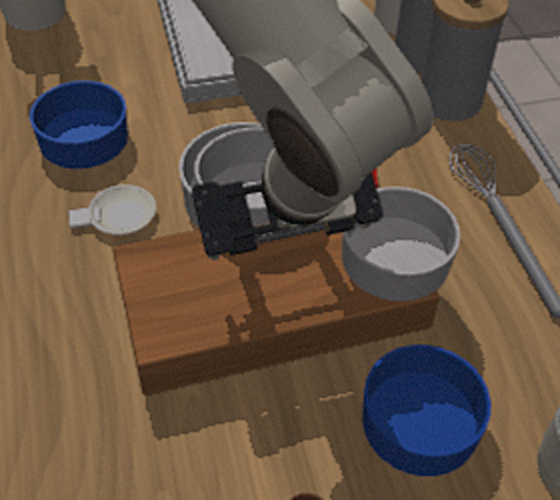

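The medium tin has tipped into the large one, with its rim visible inside at crop (240,170). I'll push a little further, then retract and check.

Run:
```python
from h import *
u=.0118
print(move_straight([*W(u,.095),.088],.05,f_stop=8));st("c")
s=read_state()["ee_pos"];move_straight([*W(u,.03),.13],.15)
p=np.r_[W(u,-.13),.2];move_straight(p,.2);st()
find2("medium_tin",[.547,.0955],.004,("top",));find2("large_tin",[.547,.0955],0,("top",));find2("small_tin",W(.1426,-.02),.063,("top",))
a=snapshot("top")[150:250,130:330];b=snapshot("side")[100:250,180:380]
v=np.vstack([cv2.resize(a,(600,300)),cv2.resize(b,(400,300)).repeat(1,0) if 0 else cv2.copyMakeBorder(cv2.resize(b,(400,300)),0,0,0,200,0)])
cv2.imwrite("pics/g.png",v[...,::-1])
```

```text
False
c 25.27 [0.5508 0.0126 0.088 ] [0.0118 0.0947] [-0.2 -0.3  0.2]
 26.96 [ 0.5603 -0.2103  0.1994] [ 0.0119 -0.1284] [-0.4  0.4  0.2]
medium_tin top [0.5508 0.0892] bf [0.015  0.1713] 0.07
large_tin top [0.5468 0.0988] bf [0.0114 0.181 ] 7.561
small_tin top [ 0.6862 -0.0954] bf [ 0.1425 -0.0189] 0.039
```

View pics/g.png

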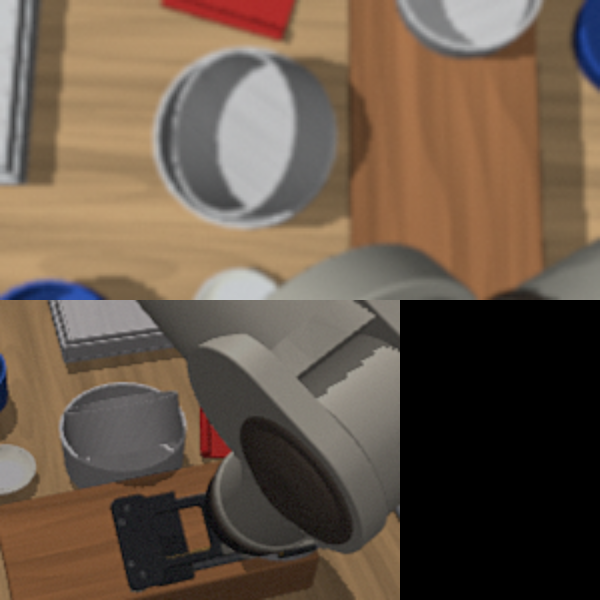

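The medium tin is inside the large one but cocked: in the side crop its far rim shows as a sloping line at (125,400), and in the top crop there is a gap at the left, (170,130). I'll touch the rim at four points with the closed fingers to find the high side, then press there.

```bash
cat >> h.py <<'E'
def press(C,ang,r,zmin,f,ztop=.10,v=.05):
    "press at block-frame centre C, direction ang (0=+u, 90=+n), radius r, down to zmin or f N"
    a=np.radians(ang);d=np.array([np.cos(a),np.sin(a)]);p=W(*(np.array(C)+r*d));w=d[0]*U+d[1]*N
    q=np.r_[p,ztop];R=pick(q,w);reach(q,R)
    h=move_straight([*p,zmin],v,f_stop=f);s=read_state();z=s["ee_pos"][2]
    print("press",ang,h,"z %.4f F %.1f t %.1f"%(z,s["wrist_force"][2],s["clock"]));move_straight(q,.15);return z
E
python3 - <<'E'
from h import *
gripper_to(0,10)
C=(.0118,.1774)
for a in(-90,90): press(C,a,.065,.054,8)
E
```

```text
press -90 True z 0.0595 F 10.3 t 30.4
press 90 False z 0.0543 F 0.5 t 32.5
```

Run:
```python
from h import *
p=np.r_[W(.0118,-.13),.2];R=pick(p,N,np.radians(30));reach(p,R)
find2("medium_tin",[.547,.0955],.004,("top",));find2("large_tin",[.547,.0955],0,("top",))
a=snapshot("top")[150:250,130:280];b=snapshot("side")[110,0] 
cv2.imwrite("pics/i.png",cv2.resize(a,(750,500),interpolation=cv2.INTER_CUBIC)[...,::-1]);st()
```

```text
medium_tin top [0.5448 0.1106] bf [0.0099 0.1929] 0.305
large_tin top [0.5487 0.1119] bf [0.0139 0.1939] 9.656
 34.68 [ 0.5607 -0.2105  0.1997] [ 0.0123 -0.1286] [-0.3  0.7  0.6]
```

View pics/i.png

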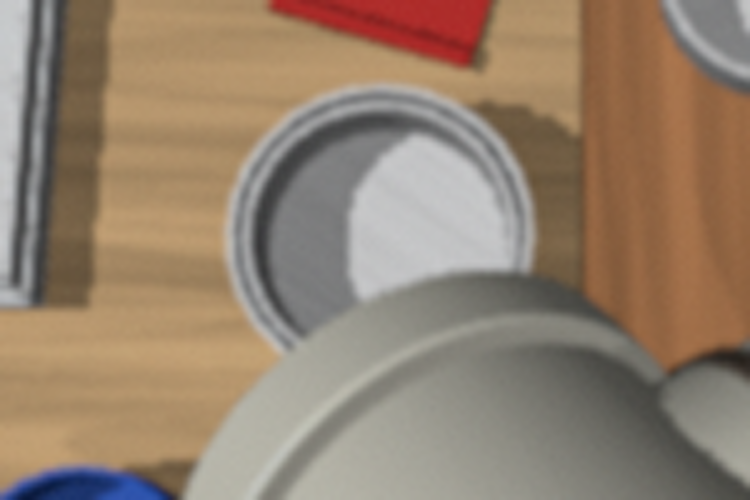

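The medium tin now sits level and concentric in the large one at (380,235). The press slid the pair about 15 mm away from the block. I'll draw them back from inside, then bring the small tin into line.

Run:
```python
from h import *
c=np.array([.0118,.160]);p=np.r_[W(*c),.13];R=pick(p,N);reach(p,R)
move_straight([p[0],p[1],.03],.15,f_stop=8);st("in")
print(move_straight([*W(.0118,.1165),.03],.06,f_stop=15));st("back")
q=np.r_[W(.0118,.124),.03];move_straight(q,.08);q[2]=.13;move_straight(q,.2)
c0,c1=np.array([.1425,-.019]),np.array([.0118,.048]);d=(c1-c0)/np.linalg.norm(c1-c0)
p=np.r_[W(*(c0+d*.02)),.135];R=pick(p,d[0]*U+d[1]*N);reach(p,R)
move_straight([p[0],p[1],.079],.12,f_stop=8)
print(move_straight([*W(*(c1+d*.0467)),.079],.08,f_stop=15));st("dragged")
q=W(*(c1+d*.04));move_straight([*q,.079],.08);move_straight([*q,.14],.2)
goto_joints([0,.79,.9,1.54,-.89,1.61,-2.01]);st()
find2("small_tin",W(.0118,.048),.063,("top",));find2("medium_tin",W(.0118,.174),.004,("top",));find2("large_tin",W(.0118,.176),0,("top",))
save("top","pics/j.png",(100,300,130,400),2)
```

```text
in 36.67 [0.5488 0.0771 0.0307] [0.0125 0.1592] [ 0.6 -1.2 -0. ]
False
back 37.55 [0.5499 0.0339 0.03  ] [0.0118 0.116 ] [-0.2  1.2  1.6]
False
dragged 42.38 [ 0.5105 -0.0146  0.079 ] [-0.0296  0.0692] [ 0.8  0.1 -0.3]
 44.06 [ 0.5586 -0.2078  0.195 ] [ 0.0103 -0.1258] [ 0.3 -0.4 -0.7]
small_tin top [ 0.5546 -0.0334] bf [0.0136 0.0486] 0.022
medium_tin top [0.5483 0.0893] bf [0.0125 0.1714] 0.072
large_tin top [0.5497 0.0824] bf [0.0136 0.1645] 0.284
```

View pics/j.png

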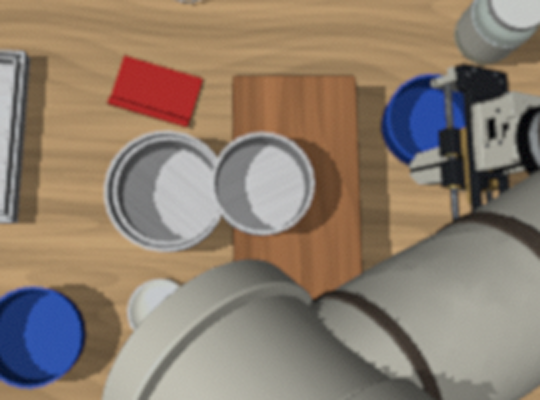

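The large and medium tins are back at (165,190), level. The small tin at (265,183) is in line with them, u 13.6 mm against 12.5 mm. I'll push it in the same way.

Run:
```python
from h import *
gripper_to(.55,20);u=.0128
R=pick(read_state()["ee_pos"],N,np.radians(30))
move_straight([*W(u,-.06),.086],.2,f_stop=12);st("pre")
print(move_straight([*W(u,.0),.086],.1,f_stop=15),move_straight([*W(u,.045),.086],.04,f_stop=12));st("b")
print(move_straight([*W(u,.088),.086],.06,f_stop=8));st("c")
move_straight([*W(u,.03),.13],.2);move_straight(np.r_[W(u,-.11),.19],.25);st()
find2("small_tin",W(u,.172),.008,("top",));find2("medium_tin",W(u,.172),.004,("top",))
a=snapshot("top")[150:250,130:280]
cv2.imwrite("pics/k.png",cv2.resize(a,(750,500),interpolation=cv2.INTER_CUBIC)[...,::-1])
```

```text
pre 46.15 [ 0.5587 -0.1432  0.0868] [ 0.0131 -0.0613] [-0.3 -0.5 -0.5]
False False
b 48.17 [ 0.5539 -0.0372  0.086 ] [0.0128 0.0448] [ 0.4 -0.9  0.7]
False
c 49.04 [0.5521 0.0059 0.086 ] [0.0128 0.0879] [0.3 0.2 0.2]
 50.32 [ 0.5603 -0.1898  0.189 ] [ 0.0128 -0.1079] [ 1.3  0.8 -0.6]
small_tin top [0.5526 0.0826] bf [0.0165 0.1646] 0.074
medium_tin top [0.5456 0.0921] bf [0.0099 0.1744] 5.574
```

View pics/k.png

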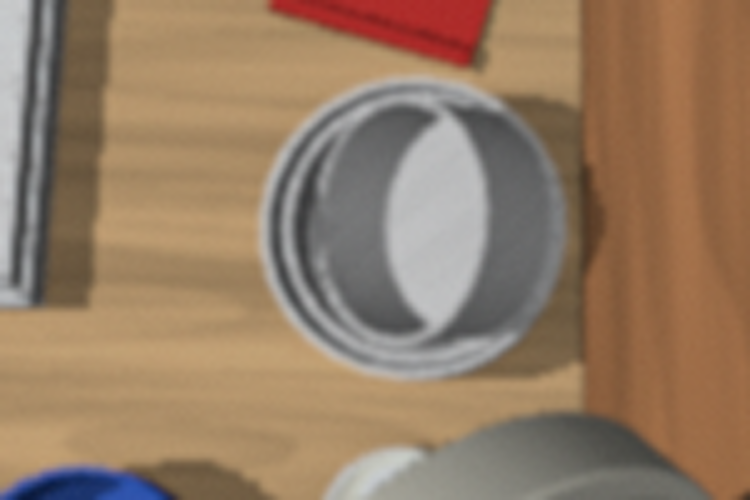

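The small tin is in the medium one, cocked the same way with its −y side (right, near (540,225)) high. I'll press that side down.

Run:
```python
from h import *
gripper_to(0,10);C=(.0128,.1714)
z=press(C,-90,.061,.057,8,ztop=.11)
if z>.063: z=press(C,-90,.061,.057,12,ztop=.1)
goto_joints([0,.79,.9,1.54,-.89,1.61,-2.01]);st()
find2("small_tin",W(.0128,.18),.008,("top",))
find2("large_tin",W(.0128,.18),0,("top",))
a=snapshot("top")[150:250,130:280]
cv2.imwrite("pics/l.png",cv2.resize(a,(750,500),interpolation=cv2.INTER_CUBIC)[...,::-1])
```

```text
press -90 True z 0.0589 F 6.6 t 53.4
 54.96 [ 0.5589 -0.2074  0.195 ] [ 0.0107 -0.1254] [0.9 0.9 0.2]
small_tin top [0.5459 0.0954] bf [0.0103 0.1776] 0.045
large_tin top none
```

View pics/l.png

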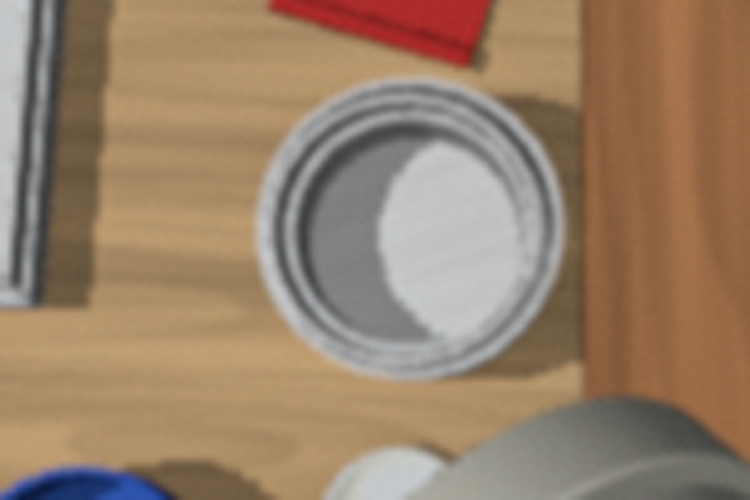

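The three tins are now concentric and look level at (410,228), and the large tin stands where it did. I'll confirm the level with gentle rim presses, then retreat and sign off if the heights agree.

Run:
```python
from h import *
C=(.0115,.1765);zs=[press(C,a,.058,.055,9,ztop=.075) for a in(-90,90)]
for a in (0,):
    if read_state()["clock"]<63: zs.append(press(C,a,.058,.055,9,ztop=.075))
p=read_state()["ee_pos"];move_straight([p[0],p[1],.16],.2);st()
if max(zs)<.0597 and min(zs)>.0563:
    sign_off();print("signed off")
```

```text
press -90 True z 0.0585 F 12.7 t 56.7
press 90 True z 0.0576 F 8.3 t 57.9
press 0 True z 0.0580 F 11.5 t 59.9
 60.72 [0.6049 0.0974 0.159 ] [0.0694 0.1771] [-0.2 -0.4 -0.2]
the job is handed in; nothing more can be done
signed off
```

The three tins are nested and the job is handed in: the medium tin is in the large one and the small tin in the medium one. The last presses met the small tin's rim at 57.6 to 58.5 mm (58 mm when fully home), and the run took about 61 s. The large tin slid about 15 mm away from the block during one press, and I drew it back from inside to about where it stood.

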